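Screw the mill's hopper down snug and square, then lid it

TASK

The square green hopper on the tea mill is loose on its thread. Screw it down clockwise (seen from above) until you feel it tighten on its rubber gasket, carry on to the next place where its sides stand square with the mill's housing and stop there without crushing the gasket; then gently put the lid on it, fully home. Leave the jar, bowl and scraper where they are.

Things in the scene. Friction and masses are not known exactly. Their poses are not given: they have to be found in the camera images.
- housing: tea mill: fixed upright square box of brushed metal, 120 x 120 mm, 110 mm high (128 mm square black foot), sides along its x and y axes, turned up to 0.4 rad. Origin at the centre of its underside, on the work surface. A thick black rubber gasket (66 mm across) lies on its top, on the hopper's screw axis
- hopper: green square open-topped hopper, 56 x 56 mm outside, 4 mm walls, sides along its x and y axes. Origin on its vertical screw axis under its round flange; flat sides from 12 to 75 mm above it. It only turns about z (up), sinking 0.4 mm per radian clockwise seen from above. Any of its sides may face any side of the housing. It starts loose, 1.1 to 2.8 rad before it meets the gasket
- hopper_rim (a point): centre of the hopper's 48 x 48 mm mouth, level with the rim, 75 mm above the hopper's origin. The hopper turns with under 0.1 N m until it meets the gasket (a point that cannot be seen), and from there with 0.7 N m (held still, 0.2 or more of it stays in the grip); it stays where it is left. The first square position lies 0.5 to 1.2 rad past that point; the next one would crush the gasket
- lid_grip (a point): centre of the loose lid's black grip bar: 44 mm along the lid's x, 14 mm along y, 28 mm high. Under it a green plate 62 x 62 x 6 mm, then a white square plug 43 x 43 mm, 14 mm deep, its bottom 34 mm below this point. Starts plug down on the work surface, left or right of the mill, z up; 0.1 kg. The plug goes into the hopper's mouth, any of four ways round, until the plate rests on the rim
- jar: closed green jar with white cap, 60 mm across, 100 mm tall, on the side of the mill away from the lid; origin at the centre of its underside. Leave alone
- bowl: steel bowl, 100 mm across, 50 mm high, beyond the mill; origin at the centre of its underside. Leave alone
- scraper: bench scraper lying flat, steel blade 110 x 150 mm with a dark wooden grip, 18 mm high, beyond the mill; origin at the middle of its underside. Leave alone
- lid: the same loose lid; origin at the centre of the underside of its plug, 34 mm below the middle of the grip bar, z up. With the lid home in the hopper it lies on the hopper's axis, 14 mm below the rim
Not all that is in view belongs to the job. Leave any pink or purple look-alike of the lid alone.

How it is judged:
On the way:
1. the hopper is snug on the gasket and square with the housing (contact force between hopper and housing above 3 N and (angle between the x axis of hopper and the x axis of housing, either way round below 0.09 rad or angle between the x axis of hopper and the y axis of housing, either way round below 0.09 rad) and contact force between the fingers and hopper below 0.5 N), for 0.2 s.
At the end, for the whole second after the job is handed in: the hopper presses on its gasket (more than 3 N) with its sides square to the housing within 0.09 rad (5 degrees), and the lid is home in its mouth: within 5 mm of the mouth's centre, its plate less than 2.5 mm above the rim, level within 0.05 rad, at rest (contact force between hopper and housing above 3 N and (angle between the x axis of hopper and the x axis of housing, either way round below 0.09 rad or angle between the x axis of hopper and the y axis of housing, either way round below 0.09 rad) and horizontal distance between lid and hopper_rim below 0.005 m and z of lid in the frame of hopper between 0.058 and 0.0635 m and angle between lid's own z axis and vertical below 0.05 rad and linear speed of lid below 0.02 m/s); the robot touches nothing.
It fails at once if the hopper is screwed so far down that it crushes the gasket (almost 110 degrees past first contact) (z of hopper_rim in the frame of housing below 0.18823 m).
It fails at once if the lid is forced or dropped onto the hopper (over 30 N) (contact force between lid and hopper above 30 N).
It fails at once if the jar is moved more than 30 mm (distance of jar from where it was at the start of the episode above 0.03 m).
It fails at once if the bowl is moved more than 30 mm (distance of bowl from where it was at the start of the episode above 0.03 m).
It fails at once if the scraper is moved more than 30 mm (distance of scraper from where it was at the start of the episode above 0.03 m).
It also fails if it takes over 72 s, if anything falls off the work surface, if the arm or the gripper's body presses on something with over 40 N, if the wrist force passes 120 N, or if a joint passes its speed limit or range.

ROBOT

A 6-joint arm with a two-finger parallel gripper is mounted at the origin on the work surface. World frame = base frame: x ahead of the robot, y to its left, z up, the work surface at z = 0. Lengths are in m, angles in rad, forces in N, time in s.
With the tool pointing down it reaches from about 0.35 to 0.975 m from the base axis. Payload 7.1 kg.
Tool frame: the origin (TCP) lies midway between the tips of the shut fingers; the grasp point (between the pads) lies 19 mm behind it; z points along the fingers, y is the direction in which the jaws open and shut (so a half turn about z gives the same grasp; the last joint's range is limited). The gripper opens to 88 mm and grips with 3 to 60 N. Pads are 20 mm wide; open, the fingers measure 115 mm over their backs; the gripper's body (75 mm by 178 mm) begins 61 mm behind the grasp point.
Start: joints at [1.273, 0.423, 1.63, -0, 1.089, -0.019], TCP at [0.172, 0.601, 0.223] pointing down, gripper open.
Joint ranges: [-3, 3], [-0.9, 2.11], [0.09, 2.58], [-1.31, 4.45], [0.11, 2.69], [-2.54, 2.54]. Speed limits (rad/s): [2.39, 2.39, 3.01, 3.14, 3.14, 3.14].

INTERFACE

Orientations are given as a unit quaternion [w, x, y, z].
In Python, from plant import arm gives the robot as it stands. The module is installed in compiled form; this text tells all that it offers.
- The arm moves only by the shell command python3 -m jog 'ROWS' [OPENING] [FORCE]. ROWS is JSON, a list of rows, each a list of 2 entries, a list of its own where there are three numbers: the shift along the tool's x, y, z in cm, then the turn about the tool's z in rad. In form: [[[dx, dy, dz], spin], ...]. A call has 1 to 20 rows; each row is the pose to reach, as a shift and turn from the pose commanded when the call began, along the tool's axes at that moment; what a row does not reach only later rows make up. A row lasts 1/8 s, in which the tool goes at most 62.5 mm and 10.7 degrees, less where a joint would pass 70% of its speed; a pose out of reach is approached as far as the arm can. A call with a gripper value outside its range is refused whole. OPENING is the finger opening in cm, from 0 to 8.78, set as the call begins (- or left out, the last holds). The fingers move at their own pace and stop on an object; FORCE is the grip in N (left out, the last holds). Time passes only in rows, so rows that repeat a pose let the fingers close. It gives the time, the measured TCP pose, the force and the opening at its end, in the units of the state.
- arm.get_state(): the state, without advancing time (a new reading comes with each control period).
- arm.read_camera(name): name is "side" or "top" or "wrist"; returns a dict with "color" (420x560x3 uint8, blue, green, red), "mtx" (3x3 intrinsics, pixels), "world_from_camera" (4x4, takes a point from camera to world coordinates). Camera axes: x right, y down, z forward; pixel columns grow to the right and rows downward; lengths in m; the calibration is good to about 2 mm. A picture is of the moment at which its call begins. There is no depth.
- arm.sign_off(): hands the job in, once; it reports no verdict.
The state is a dict: "t": time; "joint_pos": joint angles; "qd": joint speeds; "joint_efforts": joint torques, N m; "tcp_pos": TCP position; "eef_rot": TCP orientation; "force": force on the tool from outside, world axes, zero at the start; "ft_torque": the same for the moment, N m; "gripper_width": opening from 0.0 (shut) to 1.0 (fully open).
Only numpy, scipy, OpenCV 4.12 (cv2) and the standard library are available. Lean on these libraries where they do the work, as an engineer would, in place of code of your own. Each camera call takes 0.05 s, during which the arm holds its last target.

## Working session

There is one attempt and no reset: what is moved stays moved. The work goes in short steps, Python scripts to look and compute and a shell command to move; the robot and the scene stay as the last step left them, time stands still between calls to the robot, and variables do not carry over. Pictures are saved under pics/ and viewed, and the job is handed in when it is done.

```bash
mkdir -p pics
cat > h.py <<'E'
import numpy as np, cv2
from plant import arm
def snap(n,f):
    c=arm.read_camera(n); cv2.imwrite('pics/'+f+'.png',c['color']); np.savez('pics/'+f+'.npz',color=c['color'],K=c['mtx'],T=c['world_from_camera']); return c
def ray(c,uv):
    K=c['K'] if 'K' in c else c['mtx']; T=c['T'] if 'T' in c else c['world_from_camera']
    d=np.linalg.inv(K)@np.array([uv[0],uv[1],1.]); return T[:3,3],T[:3,:3]@d
def onz(c,uv,z):
    o,d=ray(c,uv); return o+d*(z-o[2])/d[2]
def proj(c,p):
    K=c['K'] if 'K' in c else c['mtx']; T=c['T'] if 'T' in c else c['world_from_camera']
    q=T[:3,:3].T@(np.array(p)-T[:3,3]); q=K@q; return q[:2]/q[2]
def load(f): return dict(np.load('pics/'+f+'.npz'))
E
python3 - <<'E'
from h import *
for n in ('side','top','wrist'):
    c=snap(n,n+'0'); print(n,c['world_from_camera'].round(3).tolist(),c['mtx'].round(1).tolist())
s=arm.get_state(); print({k:np.round(v,3).tolist() for k,v in s.items()})
E
```

```text
side [[0.865, -0.387, 0.32, 0.27], [-0.502, -0.645, 0.576, -0.651], [-0.016, -0.659, -0.752, 0.922], [0.0, 0.0, 0.0, 1.0]] [[493.4, 0.0, 277.3], [0.0, 493.4, 207.2], [0.0, 0.0, 1.0]]
top [[0.011, -0.983, 0.182, 0.395], [-1.0, -0.009, 0.012, -0.049], [-0.01, -0.182, -0.983, 1.125], [0.0, 0.0, 0.0, 1.0]] [[412.4, 0.0, 283.1], [0.0, 412.4, 203.5], [0.0, 0.0, 1.0]]
wrist [[0.275, 0.929, 0.247, 0.104], [0.961, -0.265, -0.072, 0.621], [-0.002, 0.257, -0.966, 0.383], [0.0, 0.0, 0.0, 1.0]] [[356.9, 0.0, 279.3], [0.0, 356.9, 214.0], [0.0, 0.0, 1.0]]
{'t': 0.15, 'joint_pos': [1.273, 0.424, 1.63, 0.0, 1.089, -0.019], 'qd': [0.001, -0.0, -0.002, 0.0, -0.0, 0.001], 'joint_efforts': [0.0, -54.499, -27.392, 0.064, 0.02, -0.0], 'tcp_pos': [0.172, 0.6, 0.222], 'eef_rot': [-0.0, 0.139, 0.99, -0.001], 'force': [0.06, 0.692, -1.307], 'ft_torque': [-0.009, -0.037, -0.023], 'gripper_width': 1.0}
```

View pics/side0.png

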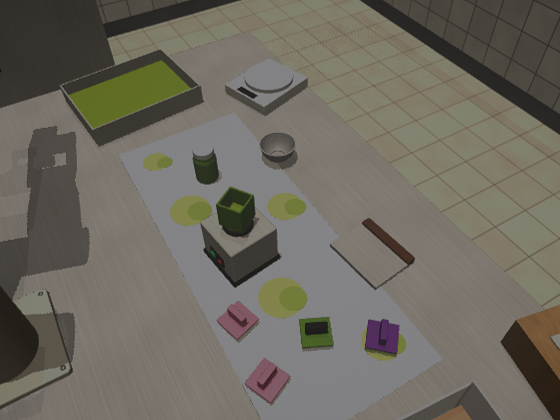

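View pics/top0.png

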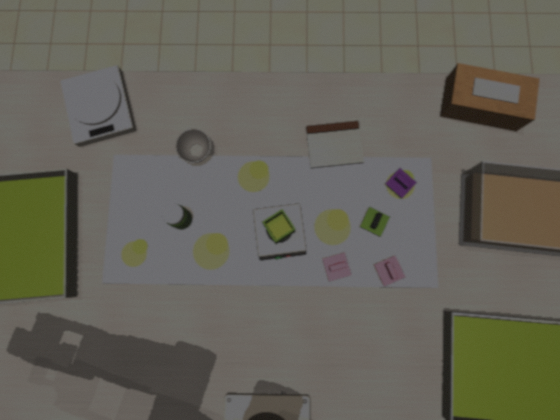

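View pics/wrist0.png

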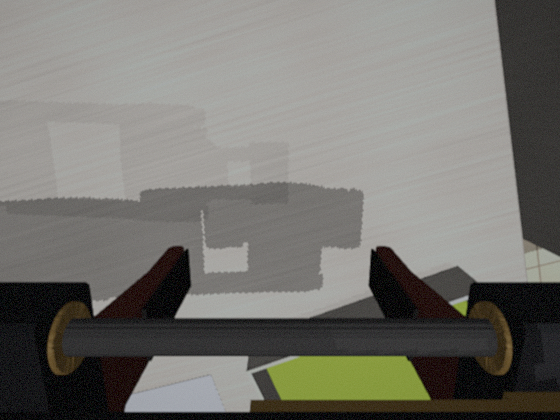

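Candidates for the lid: green plate with black bar at top (375,221) / side (316,330); pink look-alikes at top (337,266), (389,271); a purple one at (400,183). Choosing the green one; also the hopper is at top (279,227), the housing at (279,231). Now a close crop and masks.

Run:
```python
from h import *
t=load('top0'); s=load('side0')
a=cv2.resize(t['color'][170:290,240:420],None,fx=4.4,fy=4.4,interpolation=cv2.INTER_CUBIC)
cv2.imwrite('pics/crop_top.png',cv2.convertScaleAbs(a,alpha=1.6))
a=cv2.resize(s['color'][170:370,190:420],None,fx=3,fy=3,interpolation=cv2.INTER_CUBIC)
cv2.imwrite('pics/crop_side.png',cv2.convertScaleAbs(a,alpha=1.6))
```

```text
(no output)
```

View pics/crop_top.png

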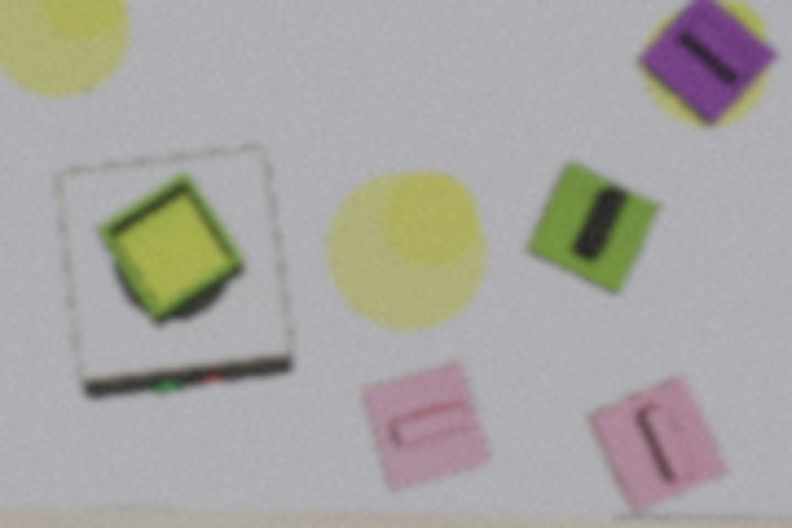

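View pics/crop_side.png

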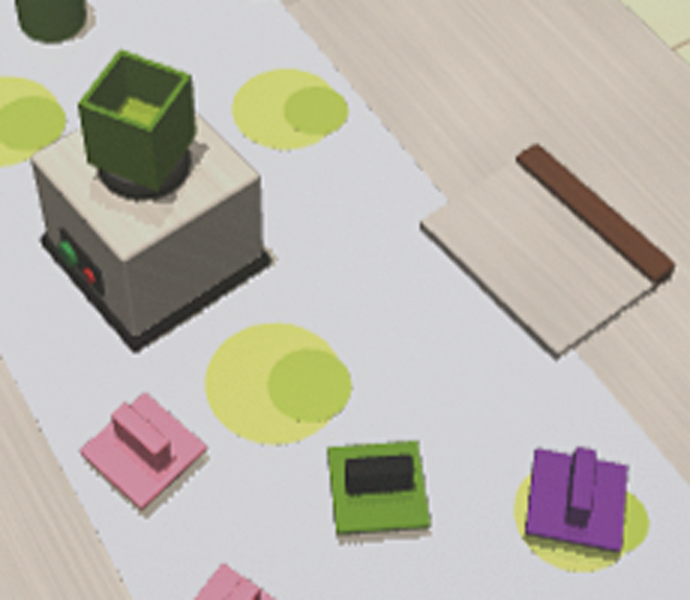

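Run:
```python
from h import *
t=load('top0'); s=load('side0')
up=lambda p:(p[0]/4.4+240-.4,p[1]/4.4+170-.4)
us=lambda p:(p[0]/3+190-.33,p[1]/3+170-.33)
def quad(c,P,z):
    W=np.array([onz(c,p,z)[:2] for p in P]); e=np.roll(W,-1,0)-W
    print(W.round(4).tolist(),'ctr',W.mean(0).round(4),'len',np.linalg.norm(e,axis=1).round(4),'ang',(np.arctan2(e[:,1],e[:,0])%(np.pi/2)).round(3))
def rect(c,box,z,lo,hi,name):
    y0,y1,x0,x1=box; hsv=cv2.cvtColor(c['color'][y0:y1,x0:x1],cv2.COLOR_BGR2HSV)
    m=cv2.inRange(hsv,lo,hi); cs,_=cv2.findContours(m,cv2.RETR_EXTERNAL,cv2.CHAIN_APPROX_NONE)
    k=max(cs,key=cv2.contourArea); k=cv2.convexHull(k)
    W=np.array([onz(c,(p[0][0]+x0,p[0][1]+y0),z)[:2] for p in k],np.float32)
    r=cv2.minAreaRect(W*1000); print(name,np.round(r[0],1),np.round(r[1],1),'ang',round(np.deg2rad(r[2]),3),cv2.contourArea(k))
print('hopper manual top');quad(t,[up(p) for p in [(98,228),(187,175),(243,268),(160,323)]],.190)
print('hopper side');quad(s,[us(p) for p in [(79,102),(122,51),(195,78),(152,131)]],.190)
print('housing top');quad(t,[up(p) for p in [(55,172),(265,148),(292,357),(84,381)]],.110)
print('housing side');quad(s,[us(p) for p in [(32,157),(124,258),(262,180)]],.110)
rect(t,(195,260,255,310),.190,(30,90,40),(60,255,255),'hop')
rect(t,(195,260,350,400),.020,(35,90,40),(60,255,255),'lid plate top')
rect(s,(310,360,290,345),.020,(35,90,40),(60,255,255),'lid plate side')
for c,P in((t,[up(p) for p in[(608,185),(628,193),(595,262),(574,252)]]),):
    quad(c,P,.048)
quad(s,[us(p) for p in[(345,461),(411,454),(414,472),(347,474)]],.048)
```

```text
hopper manual top
[[0.5261, 0.0103], [0.5545, -0.0356], [0.506, -0.0652], [0.4771, -0.0226]] ctr [ 0.5159 -0.0283] len [0.0541 0.0569 0.0515 0.0591] ang [0.553 0.547 0.596 0.592]
hopper side
[[0.4808, -0.0196], [0.5262, 0.0076], [0.5572, -0.0402], [0.5108, -0.0671]] ctr [ 0.5188 -0.0298] len [0.0529 0.0569 0.0535 0.0562] ang [0.539 0.575 0.525 0.564]
housing top
[[0.5692, 0.0405], [0.5842, -0.0787], [0.4659, -0.0942], [0.4514, 0.0214]] ctr [ 0.5177 -0.0278] len [0.1202 0.1193 0.1165 0.1193] ang [0.125 0.13  0.125 0.16 ]
housing side
[[0.4525, 0.0191], [0.4694, -0.0936], [0.5828, -0.0832]] ctr [ 0.5015 -0.0525] len [0.114  0.1138 0.1657] ang [0.149 0.092 0.905]
hop [515.7 -27.4] [57.3 55.1] ang 0.593 568.5
lid plate top [ 553.2 -282. ] [58.3 58.1] ang 1.102 447.0
lid plate side [ 553.3 -283.8] [61.5 61.1] ang 1.115 864.5
[[0.575, -0.2865], [0.5703, -0.2983], [0.5285, -0.2773], [0.5343, -0.265]] ctr [ 0.552  -0.2818] len [0.0127 0.0468 0.0136 0.046 ] ang [1.189 1.106 1.126 1.085]
[[0.536, -0.2696], [0.5756, -0.2872], [0.5701, -0.2989], [0.5321, -0.2781]] ctr [ 0.5535 -0.2835] len [0.0434 0.0129 0.0433 0.0093] ang [1.153 1.13  1.07  1.148]
```

Top and side agree: hopper axis ≈ (0.517, −0.028), hopper yaw ≈ 0.57, housing yaw ≈ 0.13 (mod π/2), lid (0.553, −0.283), bar yaw ≈ 1.12. Clockwise square positions are therefore about 0.44, 2.01 or 3.58 rad away. Moving above the hopper for a close look.

```bash
python3 -m jog '[[[-10,-10,-2],-0.17],[[-20,-20,-4],-0.34],[[-30,-30,-6],-0.5],[[-40,-40,-7.75],-0.68],[[-50.4,-51,-7.75],-0.85],[[-50.4,-51,-7.75],-0.85],[[-50.4,-51,-7.75],-0.85],[[-50.4,-51,-7.75],-0.85],[[-50.4,-51,-7.75],-0.85],[[-50.4,-51,-7.75],-0.85],[[-50.4,-51,-7.75],-0.85],[[-50.4,-51,-7.75],-0.85],[[-50.4,-51,-7.75],-0.85],[[-50.4,-51,-7.75],-0.85],[[-50.4,-51,-7.75],-0.85],[[-50.4,-51,-7.75],-0.85],[[-50.4,-51,-7.75],-0.85],[[-50.4,-51,-7.75],-0.85]]' 8 60
python3 - <<'E'
from h import *
c=snap('wrist','w1'); s=arm.get_state(); print({k:np.round(v,3).tolist() for k,v in s.items()})
cv2.imwrite('pics/w1b.png',cv2.convertScaleAbs(c['color'],alpha=1.5))
E
```

```text
t: 2.4
tcp_pos: [0.5161, -0.0279, 0.3002]
eef_rot: [0.0, -0.282, 0.959, -0.0]
force: [0.6, 0.0, 0.4]
gripper_width: 0.911
{'t': 2.45, 'joint_pos': [-0.077, 0.175, 1.788, -0.0, 1.178, -2.219], 'qd': [-0.004, -0.001, -0.002, 0.001, 0.002, -0.0], 'joint_efforts': [0.084, -40.636, -29.079, -0.049, 0.051, 0.001], 'tcp_pos': [0.516, -0.028, 0.3], 'eef_rot': [0.0, -0.282, 0.959, -0.0], 'force': [0.308, -0.9, -0.749], 'ft_torque': [0.094, 0.079, -0.023], 'gripper_width': 0.911}
```

View pics/w1b.png

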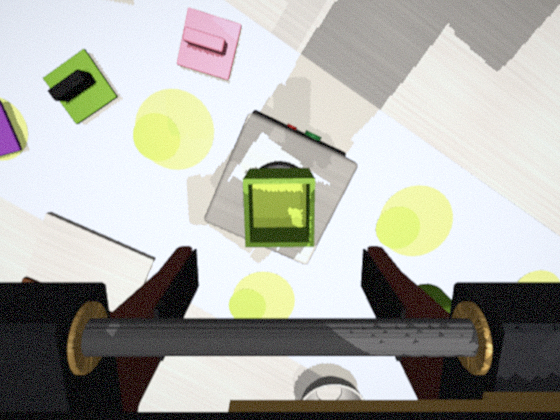

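The wrist view shows the hopper rim at about (243–314, 178–247), and housing top corners near (253,113), (357,160), (205,217), (308,264). Zooming to measure.

Run:
```python
from h import *
c=load('w1'); a=c['color'][100:275,195:370]
cv2.imwrite('pics/w1c.png',cv2.resize(cv2.convertScaleAbs(a,alpha=1.5),None,fx=3.4,fy=3.4,interpolation=cv2.INTER_CUBIC))
g=cv2.cvtColor(c['color'],cv2.COLOR_BGR2GRAY)
```

```text
(no output)
```

View pics/w1c.png

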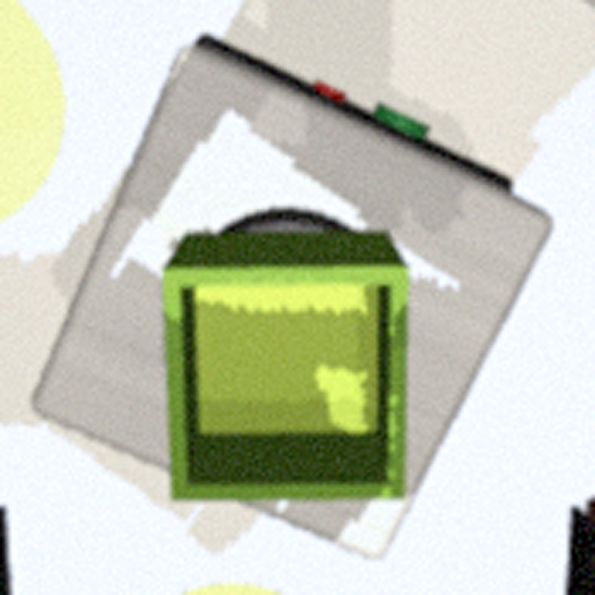

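Run:
```python
from h import *
c=load('w1'); u=lambda p:((p[0]+.5)/3.4+195-.5,(p[1]+.5)/3.4+100-.5)
W=np.array([onz(c,u(p),.190)[:2] for p in [(165,268),(407,265),(404,497),(172,500)]]); e=np.roll(W,-1,0)-W
print(W.mean(0).round(4),np.linalg.norm(e,axis=1).round(4),(np.arctan2(e[:,1],e[:,0])%(np.pi/2)).round(3))
for a,b in [((170,75),(45,385)),((540,242),(395,532)),((60,420),(365,550))]:
    A,B=onz(c,u(a),.11),onz(c,u(b),.11); d=B-A; print(A[:2].round(4),B[:2].round(4),round(np.arctan2(d[1],d[0])%(np.pi/2),3))
# center of the housing: distances
A=[onz(c,u(p),.11)[:2] for p in [(35,407),(382,558),(553,217)]]
print(np.round(A,4),((A[0]+A[2])/2).round(4),np.linalg.norm(A[0]-A[1]),np.linalg.norm(A[1]-A[2]))
# line fits by edge detection on the housing
g=cv2.GaussianBlur(cv2.cvtColor(c['color'],cv2.COLOR_BGR2GRAY),(3,3),0)
E=cv2.Canny(g,20,60); E[:100]=0;E[275:]=0;E[:,:195]=0;E[:,370:]=0
L=cv2.createLineSegmentDetector().detect(g[100:275,195:370])[0][:,0]
for l in L:
    if np.hypot(l[2]-l[0],l[3]-l[1])>35:
        p=np.array([l[0]+195,l[1]+100]);q=np.array([l[2]+195,l[3]+100])
        for z in(.11,.19):
            d=onz(c,q,z)-onz(c,p,z); print(p.round(),q.round(),z,round(np.arctan2(d[1],d[0])%(np.pi/2),3),np.linalg.norm(d).round(3))
s=arm.get_state();q=s['eef_rot']; print('yaw y',2*np.arctan2(q[2],q[1])-np.pi/2)
```

```text
[ 0.517  -0.0263] [0.0545 0.0554 0.055  0.0555] [0.585 0.585 0.586 0.576]
[ 0.4768 -0.0912] [ 0.5738 -0.0759] 0.156
[0.4588 0.0235] [0.5561 0.0385] 0.153
[ 0.5809 -0.0667] [0.566 0.034] 0.146
[[ 0.5814 -0.0751]
 [ 0.5654  0.04  ]
 [ 0.4508  0.0224]] [ 0.5161 -0.0263] 0.11612353116007565 0.11589218078211669
[255. 109.] [295. 127.] 0.11 0.162 0.042
[255. 109.] [295. 127.] 0.19 0.162 0.032
[252. 183.] [253. 226.] 0.11 0.583 0.044
[252. 183.] [253. 226.] 0.19 0.583 0.034
[254. 227.] [302. 226.] 0.11 0.586 0.049
[254. 227.] [302. 226.] 0.19 0.586 0.038
[311. 184.] [311. 243.] 0.11 0.595 0.062
[311. 184.] [311. 243.] 0.19 0.595 0.048
[246. 246.] [246. 184.] 0.11 0.546 0.065
[246. 246.] [246. 184.] 0.19 0.546 0.05
[312. 178.] [246. 179.] 0.11 0.586 0.066
[312. 178.] [246. 179.] 0.19 0.586 0.051
[354. 162.] [253. 114.] 0.11 0.137 0.108
[354. 162.] [253. 114.] 0.19 0.137 0.084
[314. 245.] [279. 244.] 0.11 0.517 0.037
[314. 245.] [279. 244.] 0.19 0.517 0.028
[356. 169.] [315. 249.] 0.11 0.14 0.092
[356. 169.] [315. 249.] 0.19 0.14 0.071
[203. 217.] [225. 164.] 0.11 0.144 0.06
[203. 217.] [225. 164.] 0.19 0.144 0.046
[228. 167.] [207. 217.] 0.11 0.146 0.056
[228. 167.] [207. 217.] 0.19 0.146 0.043
yaw y 2.1424103761874154
```

```bash
python3 -m jog '[[[0,0,4],0],[[0,0,8],0],[[0,0,12],0],[[0,0,15.5],0],[[0,0,15.5],0],[[0,0,15.5],0]]' 8 60
python3 -m jog '[[[0,0,0],0],[[0,0,0],0],[[0,0,0],0],[[0,0,0],0],[[0,0,0],0],[[0,0,0],0]]' 0 60
python3 - <<'E'
from h import *
s=arm.get_state(); print({k:np.round(v,3).tolist() for k,v in s.items()})
c=snap('side','s2');a=c['color'][130:330,150:380]; cv2.imwrite('pics/s2b.png',cv2.resize(cv2.convertScaleAbs(a,alpha=1.5),None,fx=3,fy=3))
E
```

```text
t: 3.2
tcp_pos: [0.517, -0.0282, 0.1462]
eef_rot: [0.001, -0.282, 0.959, -0.0]
force: [0.2, -0.1, -0.3]
gripper_width: 0.91
t: 3.95
tcp_pos: [0.5166, -0.0281, 0.1459]
eef_rot: [0.0, -0.282, 0.959, -0.0]
force: [-0.9, 0.5, 6.2]
gripper_width: 0.636
{'t': 3.95, 'joint_pos': [-0.077, 0.376, 1.924, 0.0, 0.841, -2.22], 'qd': [0.001, -0.001, 0.001, -0.0, -0.001, 0.001], 'joint_efforts': [-0.551, -42.619, -20.507, -0.25, -0.397, 0.045], 'tcp_pos': [0.517, -0.028, 0.146], 'eef_rot': [0.0, -0.282, 0.959, -0.0], 'force': [-0.928, 0.511, 6.179], 'ft_torque': [0.261, 0.288, 0.089], 'gripper_width': 0.636}
```

View pics/s2b.png

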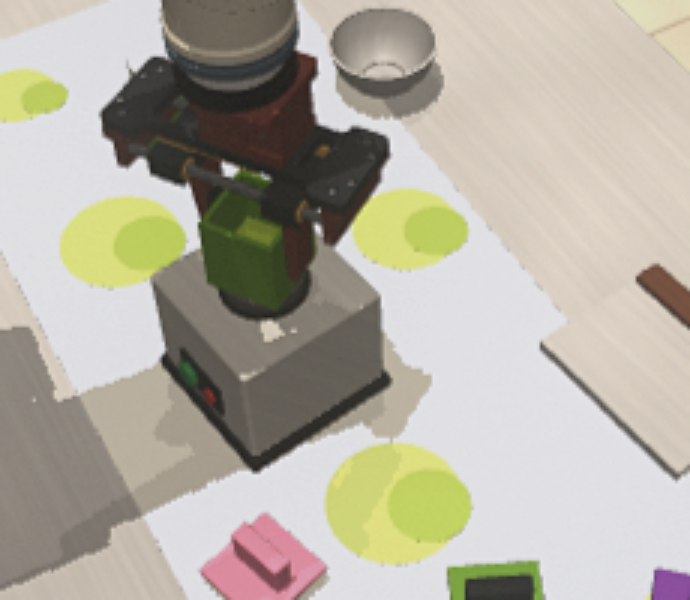

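The pads hold the hopper at 56 mm, with lateral force near zero. Turning clockwise (positive spin about the down-pointing tool z), sinking 0.4 mm/rad.

```bash
cat > st.py <<'E'
from h import *
s=arm.get_state();q=s['eef_rot'];print('t',round(s['t'],2),'yaw mod',round((2*np.arctan2(q[2],q[1])-np.pi/2)%(np.pi/2),4),'j6',round(s['joint_pos'][5],3),'T',np.round(s['ft_torque'],3),'F',np.round(s['force'],1),'eff6',round(s['joint_efforts'][5],3),'p',np.round(s['tcp_pos'],4),'w',round(s['gripper_width'],3))
E
python3 -m jog '[[[0,0,0.004],0.1],[[0,0,0.008],0.2],[[0,0,0.012],0.3],[[0,0,0.016],0.4],[[0,0,0.02],0.5]]'; python3 st.py
python3 -m jog '[[[0,0,0.004],0.1],[[0,0,0.008],0.2],[[0,0,0.012],0.3],[[0,0,0.016],0.4],[[0,0,0.02],0.5]]'; python3 st.py
python3 -m jog '[[[0,0,0.004],0.1]]'; python3 st.py
python3 -m jog '[[[0,0,0.004],0.1]]'; python3 st.py
python3 -m jog '[[[0,0,0.004],0.1]]'; python3 st.py
```

```text
t: 4.62
tcp_pos: [0.5163, -0.0273, 0.1457]
eef_rot: [0.0, -0.034, 0.999, 0.001]
force: [-1.0, 5.0, 8.3]
gripper_width: 0.633
t 4.62 yaw mod 0.0676 j6 -1.716 T [1.135 0.42  0.071] F [-1.   5.   8.3] eff6 -0.98 p [ 0.5163 -0.0273  0.1457] w 0.633
t: 5.25
tcp_pos: [0.5164, -0.0266, 0.1455]
eef_rot: [0.0, 0.215, 0.977, 0.001]
force: [-1.0, 9.0, 7.4]
gripper_width: 0.636
t 5.25 yaw mod 1.138 j6 -1.216 T [1.96  0.222 0.116] F [-1.   9.   7.4] eff6 -0.953 p [ 0.5164 -0.0266  0.1455] w 0.636
t: 5.38
tcp_pos: [0.5166, -0.0265, 0.1455]
eef_rot: [0.0, 0.263, 0.965, 0.001]
force: [-0.2, 11.3, 7.3]
gripper_width: 0.636
t 5.38 yaw mod 1.038 j6 -1.116 T [2.078 0.205 0.135] F [-0.2 11.3  7.3] eff6 -0.943 p [ 0.5166 -0.0265  0.1455] w 0.636
t: 5.5
tcp_pos: [0.5166, -0.0263, 0.1454]
eef_rot: [-0.0, 0.311, 0.95, 0.002]
force: [-0.8, 12.1, 8.6]
gripper_width: 0.632
t 5.5 yaw mod 0.9381 j6 -1.016 T [2.252 0.252 0.319] F [-0.8 12.1  8.6] eff6 -0.816 p [ 0.5166 -0.0263  0.1454] w 0.632
t: 5.62
tcp_pos: [0.5165, -0.0261, 0.1454]
eef_rot: [-0.0, 0.358, 0.934, 0.002]
force: [-0.2, 12.9, 7.6]
gripper_width: 0.632
t 5.62 yaw mod 0.8394 j6 -0.917 T [2.587 0.14  0.772] F [-0.2 12.9  7.6] eff6 -0.181 p [ 0.5165 -0.0261  0.1454] w 0.632
```

Torque about z rose from ≈0.12 to 0.77 N m between 1.1 and 1.3 rad: the gasket. That matches the square position at ≈2.0 rad (0.7 past contact). The side force (+13 N in y) means my axis is ~1.5 mm off; I correct that and carry on slowly.

```bash
python3 -m jog '[[[0.05,0.06,0.002],0.05],[[0.1,0.11,0.004],0.1]]'; python3 st.py
python3 -m jog '[[[0,0,0.004],0.1],[[0,0,0.008],0.2]]'; python3 st.py
```

```text
t: 5.88
tcp_pos: [0.5165, -0.0257, 0.1454]
eef_rot: [0.0, 0.403, 0.915, 0.001]
force: [-1.2, 5.8, 7.8]
gripper_width: 0.636
t 5.88 yaw mod 0.7423 j6 -0.816 T [0.735 0.139 0.754] F [-1.2  5.8  7.8] eff6 0.248 p [ 0.5165 -0.0257  0.1454] w 0.636
t: 6.12
tcp_pos: [0.5168, -0.0255, 0.1454]
eef_rot: [0.0, 0.493, 0.87, 0.001]
force: [0.0, 7.4, 6.1]
gripper_width: 0.637
t 6.12 yaw mod 0.5404 j6 -0.615 T [ 1.435 -0.092  0.849] F [0.  7.4 6.1] eff6 -0.219 p [ 0.5168 -0.0255  0.1454] w 0.637
```

```bash
python3 -m jog '[[[0.05,0,0.004],0.1],[[0.05,0,0.008],0.2],[[0.05,0,0.012],0.3],[[0.05,0,0.016],0.39],[[0.05,0,0.016],0.39]]'; python3 st.py
python3 - <<'E'
from h import *
c=snap('wrist','w3');cv2.imwrite('pics/w3b.png',cv2.convertScaleAbs(c['color'],alpha=1.5))
c=snap('side','s3');a=c['color'][130:330,150:380]; cv2.imwrite('pics/s3b.png',cv2.resize(cv2.convertScaleAbs(a,alpha=1.5),None,fx=3,fy=3))
E
```

```text
t: 6.75
tcp_pos: [0.5175, -0.0252, 0.1453]
eef_rot: [0.001, 0.651, 0.759, 0.002]
force: [1.6, 6.6, 3.7]
gripper_width: 0.64
t 6.75 yaw mod 0.1518 j6 -0.226 T [ 1.098 -0.414  0.381] F [1.6 6.6 3.7] eff6 0.748 p [ 0.5175 -0.0252  0.1453] w 0.64
```

View pics/w3b.png

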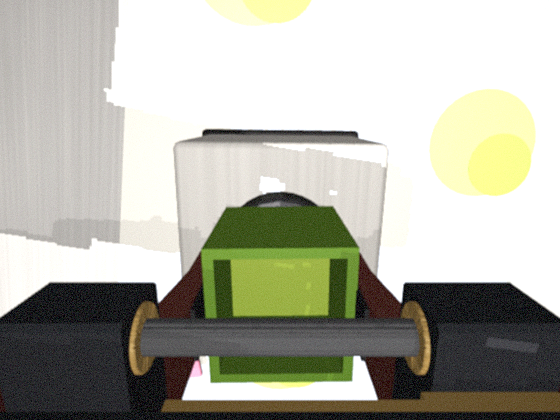

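View pics/s3b.png

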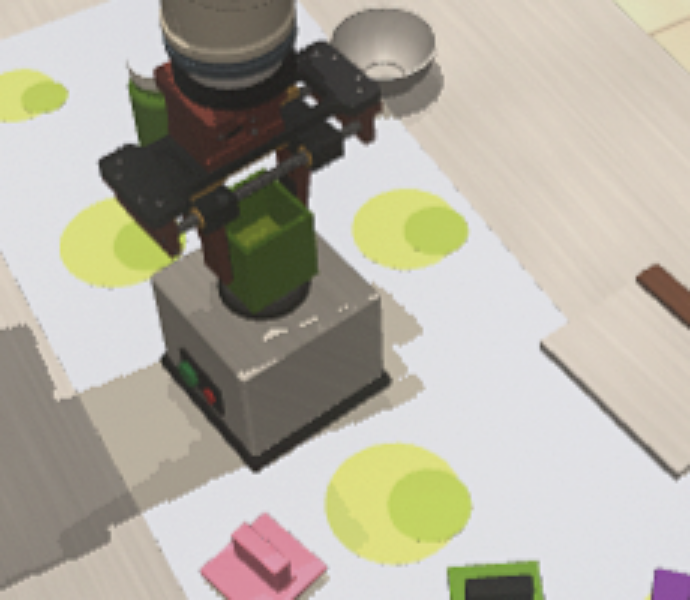

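The wrist view shows the hopper rim (203–356, 250) almost parallel to the housing's edge (176–386, 145). Checking the angle numerically before letting go.

Run:
```python
from h import *
c=load('w3'); g=cv2.GaussianBlur(cv2.cvtColor(c['color'],cv2.COLOR_BGR2GRAY),(3,3),0)
for l in cv2.createLineSegmentDetector().detect(g)[0][:,0]:
    p,q=l[:2],l[2:]
    if np.hypot(*(q-p))>40 and 150<p[0]<400 and 120<min(p[1],q[1]) and max(p[1],q[1])<390:
        o=[]
        for z in(.11,.189):
            d=onz(c,q,z)-onz(c,p,z); a=np.arctan2(d[1],d[0])%(np.pi/2); o+= [round(a,3),np.linalg.norm(d).round(3)]
        print(p.round(1),q.round(1),o)
```

```text
[196.8 128.1] [355.6 130.4] [np.float64(0.138), np.float64(0.085), np.float64(0.138), np.float64(0.051)]
[159.2 301.8] [192.7 265.1] [np.float64(0.984), np.float64(0.032), np.float64(0.984), np.float64(0.019)]
[180.9 278.2] [172.1 146.8] [np.float64(0.143), np.float64(0.077), np.float64(0.143), np.float64(0.046)]
[349.4 381. ] [211.9 382.3] [np.float64(0.16), np.float64(0.089), np.float64(0.16), np.float64(0.054)]
[191.8 263.8] [226.5 204.9] [np.float64(1.176), np.float64(0.042), np.float64(1.176), np.float64(0.025)]
[332.  205.1] [358.2 246.4] [np.float64(0.732), np.float64(0.03), np.float64(0.732), np.float64(0.018)]
[387.4 164.3] [377.1 274.3] [np.float64(0.136), np.float64(0.066), np.float64(0.136), np.float64(0.039)]
[383.1 144.1] [178.2 141.7] [np.float64(0.141), np.float64(0.111), np.float64(0.141), np.float64(0.066)]
[354.1 318.1] [359.  254.5] [np.float64(0.138), np.float64(0.042), np.float64(0.138), np.float64(0.025)]
[200.5 252. ] [204.8 318.1] [np.float64(0.156), np.float64(0.043), np.float64(0.156), np.float64(0.026)]
[327.6 314.3] [329.3 258.2] [np.float64(0.161), np.fl
[... 1021 characters left out ...]
] [np.float64(0.16), np.float64(0.078), np.float64(0.16), np.float64(0.046)]
[174.4 254.1] [121.7 243.8] [np.float64(1.513), np.float64(0.031), np.float64(1.513), np.float64(0.018)]
[375.  255.7] [382.8 169.3] [np.float64(0.137), np.float64(0.051), np.float64(0.137), np.float64(0.03)]
[375.6 322.6] [255.6 322.6] [np.float64(0.15), np.float64(0.074), np.float64(0.15), np.float64(0.044)]
[253.1 322.6] [204.4 322.6] [np.float64(0.15), np.float64(0.03), np.float64(0.15), np.float64(0.018)]
[176.  148.1] [182.1 239.4] [np.float64(0.145), np.float64(0.052), np.float64(0.145), np.float64(0.031)]
[190.6 322.8] [145.6 322.5] [np.float64(0.143), np.float64(0.028), np.float64(0.143), np.float64(0.017)]
```

Hopper 0.160, housing 0.140 rad. A last 0.02 rad, then release and rise.

```bash
python3 -m jog '[[[0,0,0],0.02],[[0,0,0],0.02]]'; python3 st.py
python3 -m jog '[[[0,0,0],0],[[0,0,0],0],[[0,0,0],0],[[0,0,0],0]]' 8; python3 st.py
python3 -m jog '[[[0,0,-5],0],[[0,0,-10],0],[[0,0,-15.5],0],[[0,0,-15.5],0],[[0,0,-15.5],0]]'; python3 st.py
python3 - <<'E'
from h import *
c=snap('wrist','w4');cv2.imwrite('pics/w4b.png',cv2.convertScaleAbs(c['color'],alpha=1.5))
g=cv2.GaussianBlur(cv2.cvtColor(c['color'],cv2.COLOR_BGR2GRAY),(3,3),0)
for l in cv2.createLineSegmentDetector().detect(g)[0][:,0]:
    p,q=l[:2],l[2:]
    if np.hypot(*(q-p))>35 and 190<p[0]<370 and 100<min(p[1],q[1]) and max(p[1],q[1])<290:
        o=[]
        for z in(.11,.189):
            d=onz(c,q,z)-onz(c,p,z); a=np.arctan2(d[1],d[0])%(np.pi/2); o+= [float(round(a,3)),float(np.linalg.norm(d).round(3))]
        print(p.round(1),q.round(1),o)
E
```

```text
t: 7.1
tcp_pos: [0.5176, -0.0252, 0.1453]
eef_rot: [0.001, 0.659, 0.753, 0.002]
force: [1.9, 7.1, 3.8]
gripper_width: 0.637
t 7.1 yaw mod 0.1331 j6 -0.207 T [ 1.187 -0.405  0.667] F [1.9 7.1 3.8] eff6 0.713 p [ 0.5176 -0.0252  0.1453] w 0.637
t: 7.6
tcp_pos: [0.5157, -0.0264, 0.1442]
eef_rot: [-0.0, 0.659, 0.752, -0.0]
force: [0.1, 0.5, 0.9]
gripper_width: 0.912
t 7.6 yaw mod 0.1318 j6 -0.206 T [-0.067  0.098 -0.024] F [0.1 0.5 0.9] eff6 0.0 p [ 0.5157 -0.0264  0.1442] w 0.912
t: 8.22
tcp_pos: [0.5153, -0.0263, 0.2988]
eef_rot: [-0.0, 0.659, 0.752, -0.0]
force: [0.1, -0.8, 0.4]
gripper_width: 0.915
t 8.22 yaw mod 0.1319 j6 -0.206 T [-0.057  0.122  0.015] F [ 0.1 -0.8  0.4] eff6 0.001 p [ 0.5153 -0.0263  0.2988] w 0.915
[360.4 286.7] [362.3 249.5] [0.144, 0.042, 0.144, 0.033]
[228.1 125.4] [330.6 124.8] [0.139, 0.098, 0.139, 0.075]
[196.  248.2] [197.4 283.2] [0.109, 0.04, 0.109, 0.031]
[248.3 170. ] [285.6 157.9] [0.446, 0.038, 0.446, 0.03]
[339.4 130.8] [223.1 131.3] [0.137, 0.111, 0.137, 0.086]
[313.1 174.9] [246.8 178.6] [0.188, 0.066, 0.188, 0.051]
[314.4 244.1] [229.3 247.6] [0.176, 0.089, 0.176, 0.069]
[254.2 181.9] [257.1 226.9] [0.179, 0.047, 0.179, 0.036]
[224.8 244.3] [219.1 135.6] [0.142, 0.11, 0.142, 0.085]
[314.5 174.4] [316.2 242. ] [0.183, 0.07, 0.183, 0.055]
[309.4 223.2] [307.6 180.6] [0.194, 0.044, 0.194, 0.034]
[252.3 244.2] [245.9 178.1] [0.203, 0.069, 0.203, 0.054]
[343.2 146.8] [339.2 246.9] [0.138, 0.103, 0.138, 0.079]
[259.3 227.2] [308.1 224.6] [0.187, 0.05, 0.187, 0.039]
[264.5 133.8] [313.2 142.8] [1.524, 0.048, 1.524, 0.037]
[304.4 159.5] [250.5 149.8] [1.528, 0.053, 1.528, 0.041]
[336.7 225.6] [339.5 149.4] [0.139, 0.077, 0.139, 0.06]
[222.7 136.9] [226.6 215.6] [0.142, 0.078, 0.142, 0.061]
```

View pics/w4b.png

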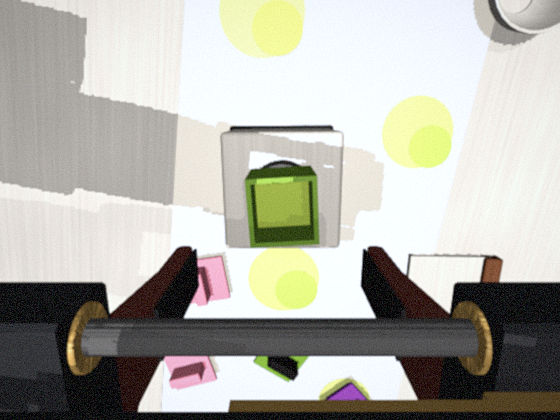

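Once released, the hopper sprang back to ≈0.185 vs housing 0.140: 0.045 off. That is in tolerance but I want more margin, so I'll regrasp and overturn a little. First the axis from this view.

Run:
```python
from h import *
for f in('w4','w1'):
    c=load(f); x0,y0,x1,y1=(225,150,335,265)
    hsv=cv2.cvtColor(c['color'][y0:y1,x0:x1],cv2.COLOR_BGR2HSV)
    m=cv2.inRange(hsv,(30,90,20),(65,255,255)); k=cv2.convexHull(max(cv2.findContours(m,0,1)[0],key=cv2.contourArea))
c=load('w4'); cv2.imwrite('pics/w4c.png',cv2.resize(cv2.convertScaleAbs(c['color'][150:265,225:340],alpha=1.6),None,fx=5,fy=5,interpolation=cv2.INTER_CUBIC))
```

```text
(no output)
```

View pics/w4c.png

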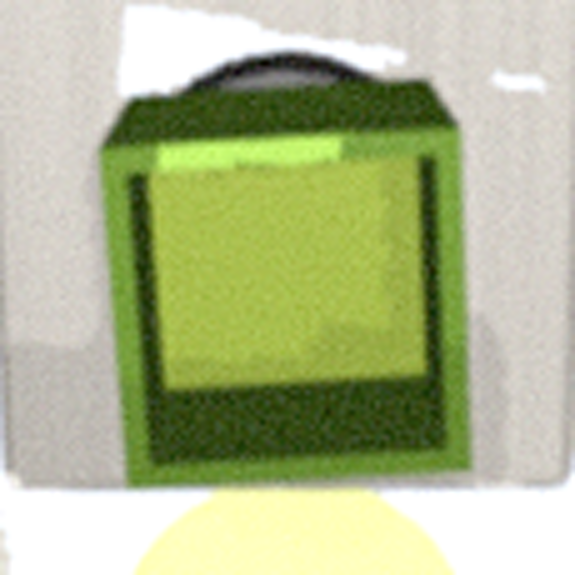

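Run:
```python
from h import *
c=load('w4'); u=lambda p:((p[0]+.5)/5+225-.5,(p[1]+.5)/5+150-.5)
W=np.array([onz(c,u(p),.1892)[:2] for p in [(102,150),(458,128),(470,468),(128,487)]]); e=np.roll(W,-1,0)-W
print(W.mean(0).round(4),np.linalg.norm(e,axis=1).round(4),(np.arctan2(e[:,1],e[:,0])%(np.pi/2)).round(3))
T=c['T'];print(T[:3,3].round(4),arm.get_state()['tcp_pos'].round(4) if hasattr(arm.get_state()['tcp_pos'],'round') else arm.get_state()['tcp_pos'])
```

```text
[ 0.5175 -0.0253] [0.0545 0.055  0.055  0.0548] [0.195 0.194 0.191 0.184]
[0.5059 0.0443 0.4599] [ 0.515  -0.0262  0.298 ]
```

```bash
python3 -m jog '[[[0.12,0.26,0],-0.055],[[0.12,0.26,5],-0.055],[[0.12,0.26,10],-0.055],[[0.12,0.26,15.3],-0.055],[[0.12,0.26,15.3],-0.055],[[0.12,0.26,15.3],-0.055]]' 8 60
python3 -m jog '[[[0,0,0],0],[[0,0,0],0],[[0,0,0],0],[[0,0,0],0],[[0,0,0],0]]' 0 60; python3 st.py
python3 -m jog '[[[0,0,0],0.03],[[0,0,0],0.06],[[0,0,0],0.1],[[0,0,0],0.1]]'; python3 st.py
python3 -m jog '[[[0,0,0],0],[[0,0,0],0],[[0,0,0],0],[[0,0,0],0]]' 8; python3 st.py
python3 -m jog '[[[0,0,-5],0],[[0,0,-10],0],[[0,0,-15.5],0],[[0,0,-15.5],0],[[0,0,-15.5],0]]'
python3 - <<'E'
from h import *
c=snap('wrist','w5');cv2.imwrite('pics/w5c.png',cv2.resize(cv2.convertScaleAbs(c['color'][115:275,205:365],alpha=1.6),None,fx=3.6,fy=3.6,interpolation=cv2.INTER_CUBIC))
g=cv2.GaussianBlur(cv2.cvtColor(c['color'],cv2.COLOR_BGR2GRAY),(3,3),0)
for l in cv2.createLineSegmentDetector().detect(g)[0][:,0]:
    p,q=l[:2],l[2:]
    if np.hypot(*(q-p))>40 and 190<p[0]<370 and 100<min(p[1],q[1]) and max(p[1],q[1])<290:
        d=onz(c,q,.189)-onz(c,p,.189); a=np.arctan2(d[1],d[0])%(np.pi/2)
        print(p.round(1),q.round(1),round(float(a),3))
E
```

```text
t: 9.02
tcp_pos: [0.5186, -0.0247, 0.1469]
eef_rot: [-0.0, 0.638, 0.77, -0.0]
force: [-0.6, 0.8, 0.9]
gripper_width: 0.914
t: 9.65
tcp_pos: [0.5179, -0.0249, 0.1475]
eef_rot: [0.0, 0.638, 0.77, -0.0]
force: [-4.8, -0.6, 7.5]
gripper_width: 0.635
t 9.65 yaw mod 0.1875 j6 -0.258 T [-0.238  0.824  0.137] F [-4.8 -0.6  7.5] eff6 0.14 p [ 0.5179 -0.0249  0.1475] w 0.635
t: 10.15
tcp_pos: [0.518, -0.0247, 0.1474]
eef_rot: [0.0, 0.675, 0.738, -0.0]
force: [-3.2, 0.3, 7.1]
gripper_width: 0.636
t 10.15 yaw mod 0.088 j6 -0.158 T [-0.042  0.705  0.42 ] F [-3.2  0.3  7.1] eff6 0.55 p [ 0.518  -0.0247  0.1474] w 0.636
t: 10.65
tcp_pos: [0.5183, -0.0247, 0.1463]
eef_rot: [-0.0, 0.676, 0.737, 0.0]
force: [0.1, 0.2, 0.1]
gripper_width: 0.914
t 10.65 yaw mod 0.0869 j6 -0.157 T [-0.092  0.075 -0.004] F [0.1 0.2 0.1] eff6 0.0 p [ 0.5183 -0.0247  0.1463] w 0.914
t: 11.28
tcp_pos: [0.5178, -0.0247, 0.3008]
eef_rot: [-0.0, 0.676, 0.737, -0.0]
force: [-0.1, -0.8, -0.8]
gripper_width: 0.913
[224.5 128.8] [325.7 123.5] 0.138
[333.1 129.4] [219.2 135.4] 0.139
[309.4 175.9] [244.3 179.8] 0.148
[335.6 243.9] [226.9 248.5] 0.132
[251.3 184.4] [254.6 226.9] 0.143
[225.2 246.8] [214.3 138.1] 0.142
[249.4 245.5] [243.  179.4] 0.158
[310.9 174.3] [313.4 244.5] 0.145
[306.3 223.2] [304.4 181.8] 0.15
[255.5 228. ] [305.5 225.1] 0.146
[338.1 143.1] [339.  241.9] 0.139
[278.3 137.8] [333.2 142.4] 0.004
[335.6 228.1] [334.6 145.6] 0.139
[218.  140.6] [222.1 183.1] 0.142
```

View pics/w5c.png

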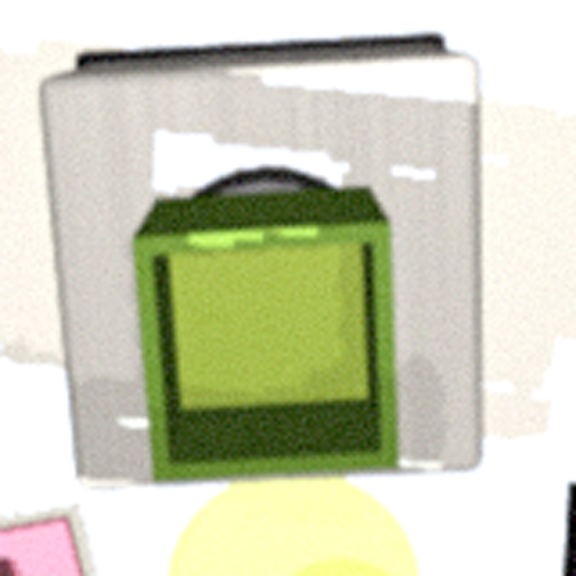

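The hopper is now at 0.147 against housing 0.140 (rows 0.143–0.158 vs 0.138–0.142): square. Going above the lid for a close look.

```bash
python3 -m jog '[[[-6,0.3,0],0.1],[[-12,0.6,0],0.28],[[-18,1,0],0.4],[[-24,1.3,0],0.547],[[-26,1.3,4],0.547],[[-26,1.3,8],0.547],[[-26,1.3,8],0.547],[[-26,1.3,8],0.547],[[-26,1.3,8],0.547]]' 4.5 30; python3 st.py
python3 - <<'E'
from h import *
c=snap('wrist','w6');cv2.imwrite('pics/w6b.png',cv2.convertScaleAbs(c['color'],alpha=1.5))
E
```

```text
t: 12.45
tcp_pos: [0.5548, -0.2826, 0.2231]
eef_rot: [0.001, 0.85, 0.528, 0.001]
force: [0.6, -0.3, 0.1]
gripper_width: 0.513
t 12.45 yaw mod 1.1114 j6 -0.031 T [-0.058  0.091 -0.016] F [ 0.6 -0.3  0.1] eff6 0.0 p [ 0.5548 -0.2826  0.2231] w 0.513
```

View pics/w6b.png

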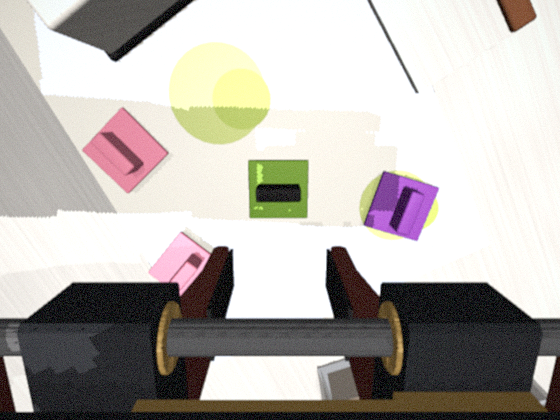

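The green lid is centred at (278,189) with its bar along the jaw line (256–301, 193), so the jaws need a quarter turn. Measuring it from this view.

Run:
```python
from h import *
c=load('w6'); x0,y0,x1,y1=(235,145,320,230); a=c['color'][y0:y1,x0:x1]
hsv=cv2.cvtColor(a,cv2.COLOR_BGR2HSV)
def rect(m,z,n):
    k=cv2.convexHull(max(cv2.findContours(m,0,1)[0],key=cv2.contourArea))
    W=np.array([onz(c,(p[0][0]+x0,p[0][1]+y0),z)[:2] for p in k],np.float32)
    r=cv2.minAreaRect(W*1000); print(n,np.round(r[0],1),np.round(r[1],1),round(np.deg2rad(r[2]),3))
green=cv2.inRange(hsv,(30,90,30),(65,255,255)); rect(green,.02,'plate')
dark=cv2.inRange(cv2.cvtColor(a,cv2.COLOR_BGR2GRAY),0,28); dark=cv2.morphologyEx(dark,cv2.MORPH_OPEN,np.ones((3,3))); rect(dark,.046,'bar')
cv2.imwrite('pics/w6c.png',cv2.resize(cv2.convertScaleAbs(a,alpha=2.2),None,fx=6,fy=6,interpolation=cv2.INTER_CUBIC))
# hopper centre from w5
c=load('w5'); u=lambda p:((p[0]+.5)/3.6+205-.5,(p[1]+.5)/3.6+115-.5)
W=np.array([onz(c,u(p),.1892)[:2] for p in [(133,240),(388,225),(398,468),(153,481)]]); print(W.mean(0))
```

```text
plate [ 553.7 -281.4] [60. 60.] 1.111
bar [ 554.  -279.7] [14.7 39.6] 1.111
[ 0.51743983 -0.02585981]
```

View pics/w6c.png

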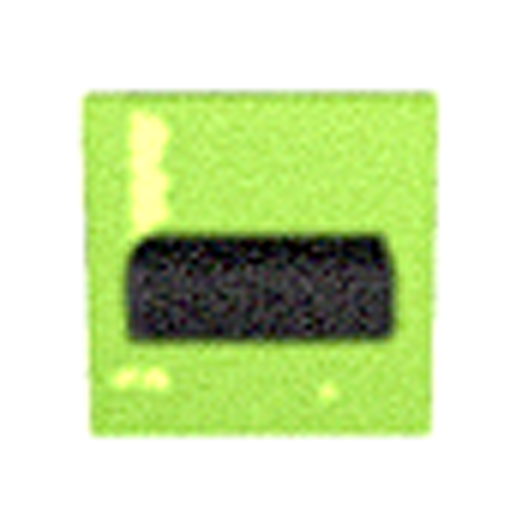

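```bash
python3 -m jog '[[[0.08,-0.15,0],-0.18],[[0.08,-0.15,0],-0.36],[[0.08,-0.15,2],-0.54],[[0.08,-0.15,4],-0.72],[[0.08,-0.15,6],-0.9],[[0.08,-0.15,8],-1.08],[[0.08,-0.15,10],-1.26],[[0.08,-0.15,10],-1.44],[[0.08,-0.15,10],-1.571],[[0.08,-0.15,13],-1.571],[[0.08,-0.15,16],-1.571],[[0.08,-0.15,18],-1.571],[[0.08,-0.15,19.2],-1.571],[[0.08,-0.15,19.75],-1.571],[[0.08,-0.15,19.75],-1.571],[[0.08,-0.15,19.75],-1.571]]' 4.5 30; python3 st.py
python3 -m jog '[[[0,0,0],0],[[0,0,0],0],[[0,0,0],0],[[0,0,0],0],[[0,0,0],0],[[0,0,0],0]]' 0 30; python3 st.py
python3 - <<'E'
from h import *
c=snap('side','s7');a=c['color'][250:400,240:420]; cv2.imwrite('pics/s7b.png',cv2.resize(cv2.convertScaleAbs(a,alpha=1.5),None,fx=3.6,fy=3.6))
E
```

```text
t: 14.5
tcp_pos: [0.5534, -0.2815, 0.0246]
eef_rot: [0.001, 0.228, 0.974, -0.0]
force: [-0.4, 0.4, -0.5]
gripper_width: 0.513
t 14.5 yaw mod 1.111 j6 -1.601 T [-0.047  0.005  0.017] F [-0.4  0.4 -0.5] eff6 0.0 p [ 0.5534 -0.2815  0.0246] w 0.513
t: 15.25
tcp_pos: [0.5529, -0.2813, 0.024]
eef_rot: [0.0, 0.228, 0.974, -0.0]
force: [-1.2, -0.0, 1.7]
gripper_width: 0.157
t 15.25 yaw mod 1.111 j6 -1.601 T [-0.034  0.141  0.02 ] F [-1.2 -0.   1.7] eff6 0.002 p [ 0.5529 -0.2813  0.024 ] w 0.157
```

View pics/s7b.png

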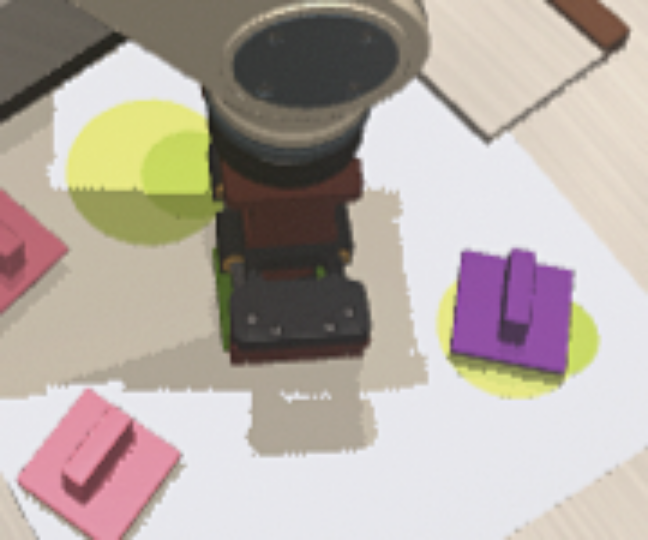

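The bar is held (opening 13.8 mm against 14). Lift straight up, carry at height over the hopper with the turn to its yaw.

```bash
python3 -m jog '[[[0,0,-0.5],0],[[0,0,-2],0],[[0,0,-5],0],[[0,0,-9],0],[[0,0,-13],0],[[0,0,-17],0],[[0,0,-21],0],[[0,0,-24],0],[[0,0,-25],0],[[0,0,-25],0]]'; python3 st.py
python3 -m jog '[[[1,1.5,0],-0.05],[[3,4.4,0],-0.12],[[5,7.4,0],-0.2],[[7,10.3,0],-0.3],[[9,13.2,0],-0.4],[[11,16.2,0],-0.5],[[13,19.1,0],-0.57],[[14,20.6,0],-0.607],[[14.54,21.37,0],-0.607],[[14.54,21.37,0],-0.607],[[14.54,21.37,0],-0.607],[[14.54,21.37,0],-0.607]]'; python3 st.py
python3 - <<'E'
from h import *
c=snap('wrist','w8');cv2.imwrite('pics/w8b.png',cv2.convertScaleAbs(c['color'],alpha=1.5))
c=snap('side','s8');a=c['color'][130:290,160:370]; cv2.imwrite('pics/s8b.png',cv2.resize(cv2.convertScaleAbs(a,alpha=1.5),None,fx=3.6,fy=3.6))
E
```

```text
t: 16.55
tcp_pos: [0.5528, -0.2812, 0.2743]
eef_rot: [0.0, 0.228, 0.974, -0.0]
force: [-0.2, -0.4, -1.0]
gripper_width: 0.159
t 16.55 yaw mod 1.111 j6 -1.601 T [ 0.002 -0.005 -0.014] F [-0.2 -0.4 -1. ] eff6 -0.0 p [ 0.5528 -0.2812  0.2743] w 0.159
t: 18.05
tcp_pos: [0.5175, -0.0259, 0.2738]
eef_rot: [-0.0, -0.073, 0.997, -0.0]
force: [-0.4, -0.1, -1.2]
gripper_width: 0.157
t 18.05 yaw mod 0.146 j6 -1.79 T [ 0.043 -0.016 -0.002] F [-0.4 -0.1 -1.2] eff6 -0.001 p [ 0.5175 -0.0259  0.2738] w 0.157
```

View pics/w8b.png

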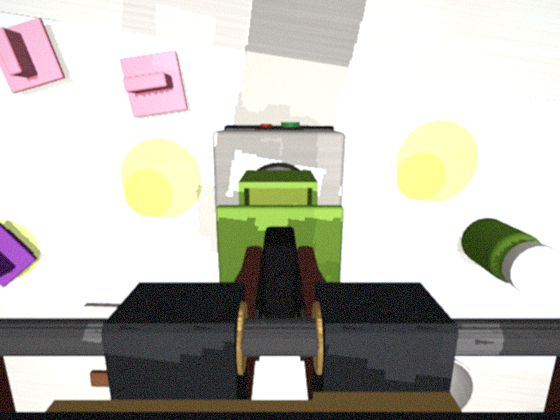

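View pics/s8b.png

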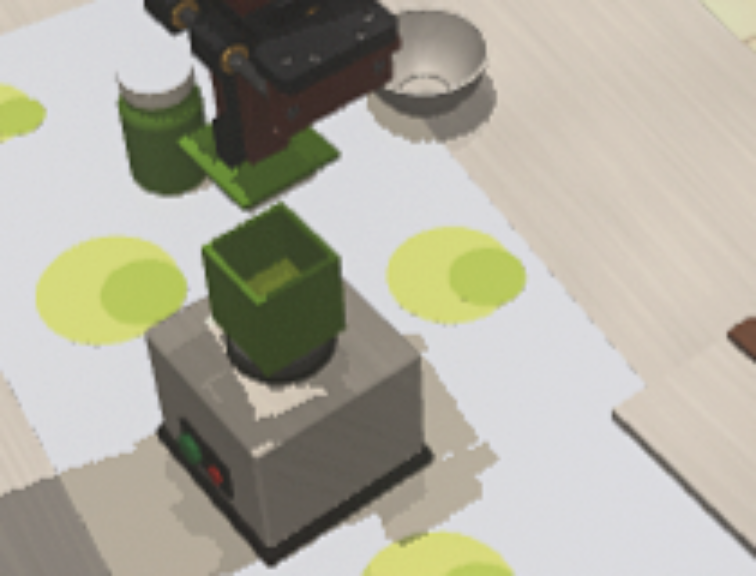

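Run:
```python
from h import *
c=load('w8'); a=c['color'][155:235,205:355]
cv2.imwrite('pics/w8c.png',cv2.resize(cv2.convertScaleAbs(a,alpha=1.6),None,fx=5,fy=5,interpolation=cv2.INTER_CUBIC))
```

```text
(no output)
```

View pics/w8c.png

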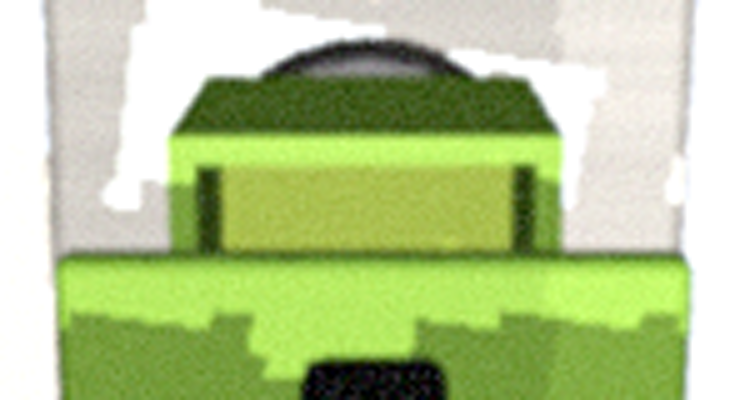

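Run:
```python
from h import *
c=load('w8'); u=lambda p:((p[0]+.5)/5+205-.5,(p[1]+.5)/5+155-.5)
yaw=.146+np.pi/2; ty=np.array([np.cos(yaw),np.sin(yaw)]); tx=np.array([-np.sin(yaw),np.cos(yaw)])
tcp=np.array([.5175,-.0259])
def mid(P,z,h):
    A,B=[onz(c,u(p),z)[:2] for p in P]; d=B-A
    m=(A+B)/2-tx*h; print('len',np.linalg.norm(d).round(4),'ang',round(np.arctan2(d[1],d[0])%(np.pi/2),3),'ctr',m.round(4),'rel tcp in tool x,y mm',(1000*np.array([(m-tcp)@tx,(m-tcp)@ty])).round(2)); return m
mid([(60,262),(690,262)],.2698,.031)
mid([(170,134),(560,134)],.1892,.028)
print(tx,ty)
```

```text
len 0.06 ang 0.146 ctr [ 0.5186 -0.0246] rel tcp in tool x,y mm [-1.25  1.18]
len 0.0543 ang 0.146 ctr [ 0.5172 -0.0261] rel tcp in tool x,y mm [ 0.32 -0.17]
[-0.98936092 -0.14548186] [-0.14548186  0.98936092]
```

The relative offset hopper − lid is about (+1 to +1.6, −1.4) mm in tool x, y (the plug has ±2.5 mm play). Shifting by a compromise and lowering to just above the rim for another look.

```bash
python3 -m jog '[[[0.1,-0.14,1],0],[[0.1,-0.14,3],0],[[0.1,-0.14,5],0],[[0.1,-0.14,5.4],0],[[0.1,-0.14,5.4],0],[[0.1,-0.14,5.4],0]]'; python3 st.py
python3 - <<'E'
from h import *
c=snap('wrist','w9');cv2.imwrite('pics/w9c.png',cv2.resize(cv2.convertScaleAbs(c['color'][120:270,190:370],alpha=1.5),None,fx=4,fy=4,interpolation=cv2.INTER_CUBIC))
c=snap('side','s9');a=c['color'][150:270,180:320]; cv2.imwrite('pics/s9b.png',cv2.resize(cv2.convertScaleAbs(a,alpha=1.5),None,fx=5,fy=5,interpolation=cv2.INTER_CUBIC))
E
```

```text
t: 18.9
tcp_pos: [0.5171, -0.0268, 0.2205]
eef_rot: [0.001, -0.074, 0.997, -0.0]
force: [0.7, 0.8, -0.8]
gripper_width: 0.159
t 18.9 yaw mod 0.1472 j6 -1.793 T [-0.039  0.039 -0.028] F [ 0.7  0.8 -0.8] eff6 -0.0 p [ 0.5171 -0.0268  0.2205] w 0.159
```

View pics/w9c.png

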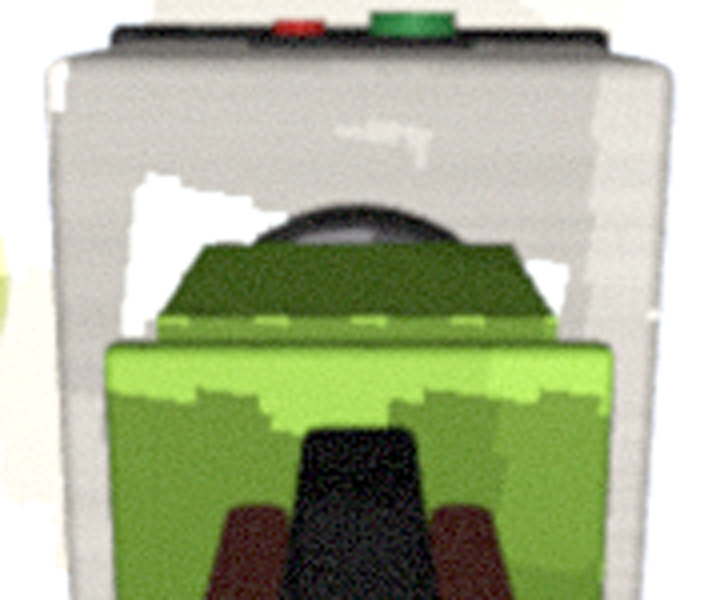

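View pics/s9b.png

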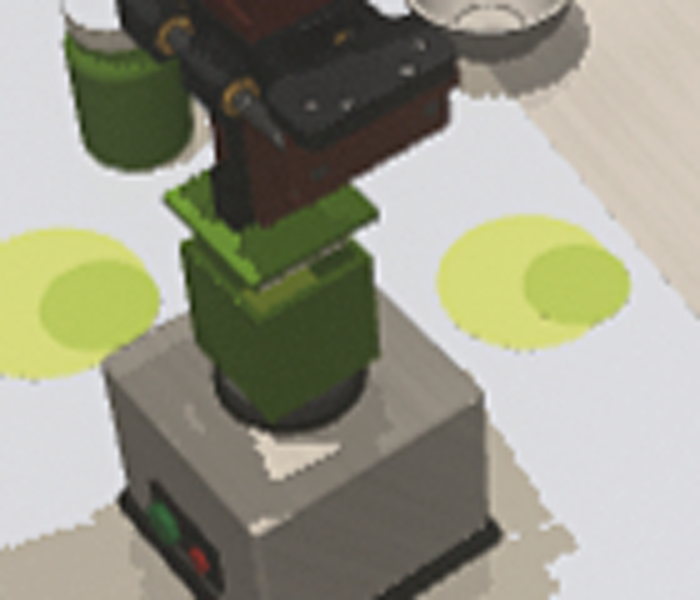

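Run:
```python
from h import *
yaw=.146+np.pi/2; ty=np.array([np.cos(yaw),np.sin(yaw)]); tx=np.array([-np.sin(yaw),np.cos(yaw)]); tcp=np.array([.5171,-.0268])
def rel(m): return (1000*np.array([(m-tcp)@tx,(m-tcp)@ty])).round(2)
c=load('w9'); u=lambda p:((p[0]+.5)/4+190-.5,(p[1]+.5)/4+120-.5)
for P,z,h in(([(107,352),(612,352)],.2165,.031),([(157,319),(558,319)],.1892,.028)):
    A,B=[onz(c,u(p),z)[:2] for p in P]; print('wrist',np.linalg.norm(B-A).round(4),rel((A+B)/2-tx*h))
c=load('s9'); u=lambda p:((p[0]+.5)/5+180-.5,(p[1]+.5)/5+150-.5)
for P,z in(([(165,198),(378,212)],.2165),([(183,245),(374,258)],.1892)):
    A,B=[onz(c,u(p),z)[:2] for p in P]; print('side diag',np.linalg.norm(B-A).round(4),rel((A+B)/2))
s=arm.get_state()['tcp_pos'];print(s)
```

```text
wrist 0.0602 [-1.56  1.12]
wrist 0.0553 [-0.64  0.85]
side diag 0.0847 [-0.59 -2.67]
side diag 0.0775 [-1.06 -3.  ]
[ 0.51707068 -0.02676186  0.22059441]
```

Relative offsets now: wrist (+0.9, −0.3), side (−0.5, −0.3) mm, well within play. Lowering gently in short steps with force checks.

```bash
python3 -m jog '[[[0.02,-0.03,0.3],0],[[0.02,-0.03,0.6],0],[[0.02,-0.03,0.8],0],[[0.02,-0.03,0.9],0],[[0.02,-0.03,0.9],0]]'; python3 st.py
```

```text
t: 19.62
tcp_pos: [0.5164, -0.027, 0.2108]
eef_rot: [-0.0, -0.074, 0.997, 0.0]
force: [-0.1, 1.1, -0.4]
gripper_width: 0.156
t 19.62 yaw mod 0.1472 j6 -1.793 T [ 0.088 -0.006  0.03 ] F [-0.1  1.1 -0.4] eff6 0.0 p [ 0.5164 -0.027   0.2108] w 0.156
```

```bash
python3 -m jog '[[[0,0,0.15],0],[[0,0,0.3],0],[[0,0,0.3],0]]'; python3 st.py
python3 -m jog '[[[0,0,0.15],0],[[0,0,0.3],0],[[0,0,0.45],0],[[0,0,0.6],0],[[0,0,0.6],0]]'; python3 st.py
```

```text
t: 20.0
tcp_pos: [0.5163, -0.027, 0.2077]
eef_rot: [-0.0, -0.074, 0.997, 0.0]
force: [-0.5, 0.4, -0.7]
gripper_width: 0.16
t 20.0 yaw mod 0.1472 j6 -1.793 T [ 0.013  0.065 -0.015] F [-0.5  0.4 -0.7] eff6 -0.0 p [ 0.5163 -0.027   0.2077] w 0.16
t: 20.62
tcp_pos: [0.5164, -0.027, 0.2017]
eef_rot: [-0.0, -0.074, 0.997, 0.0]
force: [0.0, -0.0, -1.3]
gripper_width: 0.159
t 20.62 yaw mod 0.1472 j6 -1.793 T [ 0.038 -0.032 -0.002] F [ 0.  -0.  -1.3] eff6 0.0 p [ 0.5164 -0.027   0.2017] w 0.159
```

Plug is in without any resistance (bottom ≈ 0.178, home ≈ 0.175). Small steps until the plate meets the rim.

```bash
python3 -m jog '[[[0,0,0.08],0],[[0,0,0.16],0],[[0,0,0.16],0]]'; python3 st.py
python3 -m jog '[[[0,0,0.05],0],[[0,0,0.05],0]]'; python3 st.py
python3 -m jog '[[[0,0,0.05],0],[[0,0,0.05],0]]'; python3 st.py
python3 - <<'E'
from h import *
c=snap('side','s10');a=c['color'][150:270,180:320]; cv2.imwrite('pics/s10b.png',cv2.resize(cv2.convertScaleAbs(a,alpha=1.5),None,fx=5,fy=5,interpolation=cv2.INTER_CUBIC))
E
```

```text
t: 21.0
tcp_pos: [0.5164, -0.027, 0.2002]
eef_rot: [-0.0, -0.074, 0.997, 0.0]
force: [-1.4, 0.0, -0.9]
gripper_width: 0.157
t 21.0 yaw mod 0.1472 j6 -1.793 T [ 0.06  -0.016  0.01 ] F [-1.4  0.  -0.9] eff6 0.0 p [ 0.5164 -0.027   0.2002] w 0.157
t: 21.25
tcp_pos: [0.5164, -0.027, 0.1998]
eef_rot: [-0.0, -0.074, 0.997, 0.0]
force: [0.6, 0.3, -1.0]
gripper_width: 0.154
t 21.25 yaw mod 0.1472 j6 -1.793 T [-0.024 -0.004  0.025] F [ 0.6  0.3 -1. ] eff6 0.0 p [ 0.5164 -0.027   0.1998] w 0.154
t: 21.5
tcp_pos: [0.5164, -0.027, 0.1992]
eef_rot: [-0.0, -0.074, 0.997, -0.0]
force: [0.6, 0.8, -1.1]
gripper_width: 0.159
t 21.5 yaw mod 0.1473 j6 -1.793 T [ 0.011 -0.005 -0.053] F [ 0.6  0.8 -1.1] eff6 0.0 p [ 0.5164 -0.027   0.1992] w 0.159
```

View pics/s10b.png

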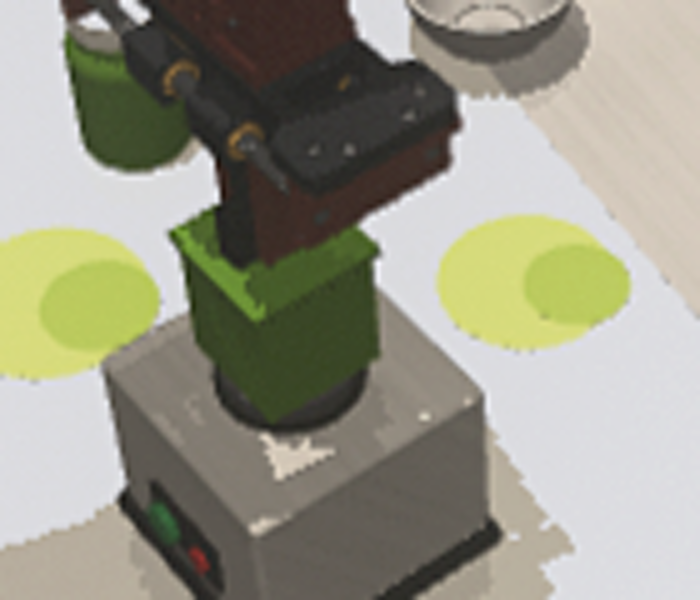

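```bash
python3 -m jog '[[[0,0,0.03],0],[[0,0,0.03],0]]'; python3 st.py
python3 -m jog '[[[0,0,0.03],0],[[0,0,0.03],0]]'; python3 st.py
```

```text
t: 21.8
tcp_pos: [0.5164, -0.027, 0.199]
eef_rot: [-0.0, -0.074, 0.997, -0.0]
force: [0.0, -1.0, -1.5]
gripper_width: 0.157
t 21.8 yaw mod 0.1472 j6 -1.793 T [-0.005 -0.02   0.004] F [ 0.  -1.  -1.5] eff6 -0.0 p [ 0.5164 -0.027   0.199 ] w 0.157
t: 22.05
tcp_pos: [0.5165, -0.027, 0.1987]
eef_rot: [0.0, -0.074, 0.997, -0.0]
force: [-0.2, -0.6, -0.9]
gripper_width: 0.159
t 22.05 yaw mod 0.1472 j6 -1.793 T [-0.021  0.025 -0.015] F [-0.2 -0.6 -0.9] eff6 -0.001 p [ 0.5165 -0.027   0.1987] w 0.159
```

```bash
python3 -m jog '[[[0,0,0.04],0],[[0,0,0.04],0]]'; python3 st.py
python3 -m jog '[[[0,0,0.03],0],[[0,0,0.03],0]]'; python3 st.py
```

```text
t: 22.3
tcp_pos: [0.5166, -0.0271, 0.1987]
eef_rot: [0.0, -0.074, 0.997, -0.0]
force: [-1.2, -0.3, 4.5]
gripper_width: 0.154
t 22.3 yaw mod 0.1472 j6 -1.793 T [ 0.051  0.236 -0.028] F [-1.2 -0.3  4.5] eff6 0.004 p [ 0.5166 -0.0271  0.1987] w 0.154
t: 22.55
tcp_pos: [0.5167, -0.0271, 0.1986]
eef_rot: [0.0, -0.074, 0.997, -0.0]
force: [-1.0, 0.3, 7.2]
gripper_width: 0.155
t 22.55 yaw mod 0.1472 j6 -1.793 T [-0.006  0.402  0.003] F [-1.   0.3  7.2] eff6 0.001 p [ 0.5167 -0.0271  0.1986] w 0.155
```

Plate meets the rim at 7 N. Ease off, open, rise, and check.

```bash
python3 -m jog '[[[0,0,-0.05],0],[[0,0,-0.05],0]]'; python3 st.py
python3 -m jog '[[[0,0,0],0],[[0,0,0],0],[[0,0,0],0],[[0,0,0],0]]' 4.0; python3 st.py
python3 -m jog '[[[0,0,-1],0],[[0,0,-3],0],[[0,0,-6],0],[[0,0,-9],0],[[0,0,-10],0],[[0,0,-10],0]]'; python3 st.py
python3 - <<'E'
from h import *
c=snap('wrist','w11');cv2.imwrite('pics/w11b.png',cv2.convertScaleAbs(c['color'],alpha=1.5))
c=snap('side','s11');a=c['color'][150:270,180:320]; cv2.imwrite('pics/s11b.png',cv2.resize(cv2.convertScaleAbs(a,alpha=1.5),None,fx=5,fy=5,interpolation=cv2.INTER_CUBIC))
E
```

```text
t: 22.8
tcp_pos: [0.5166, -0.027, 0.1986]
eef_rot: [0.0, -0.074, 0.997, -0.0]
force: [-1.2, -0.5, 3.8]
gripper_width: 0.158
t 22.8 yaw mod 0.1472 j6 -1.793 T [-0.033  0.074 -0.017] F [-1.2 -0.5  3.8] eff6 0.002 p [ 0.5166 -0.027   0.1986] w 0.158
t: 23.3
tcp_pos: [0.5164, -0.027, 0.1983]
eef_rot: [-0.0, -0.074, 0.997, 0.0]
force: [0.9, 0.4, 0.4]
gripper_width: 0.452
t 23.3 yaw mod 0.1472 j6 -1.793 T [0.028 0.005 0.032] F [0.9 0.4 0.4] eff6 0.0 p [ 0.5164 -0.027   0.1983] w 0.452
t: 24.05
tcp_pos: [0.5166, -0.0271, 0.2989]
eef_rot: [0.001, -0.074, 0.997, -0.0]
force: [0.3, -0.2, -0.4]
gripper_width: 0.451
t 24.05 yaw mod 0.1472 j6 -1.793 T [0.036 0.01  0.042] F [ 0.3 -0.2 -0.4] eff6 -0.0 p [ 0.5166 -0.0271  0.2989] w 0.451
```

View pics/w11b.png

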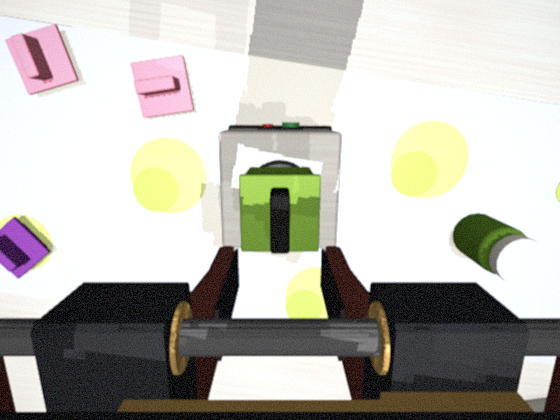

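View pics/s11b.png

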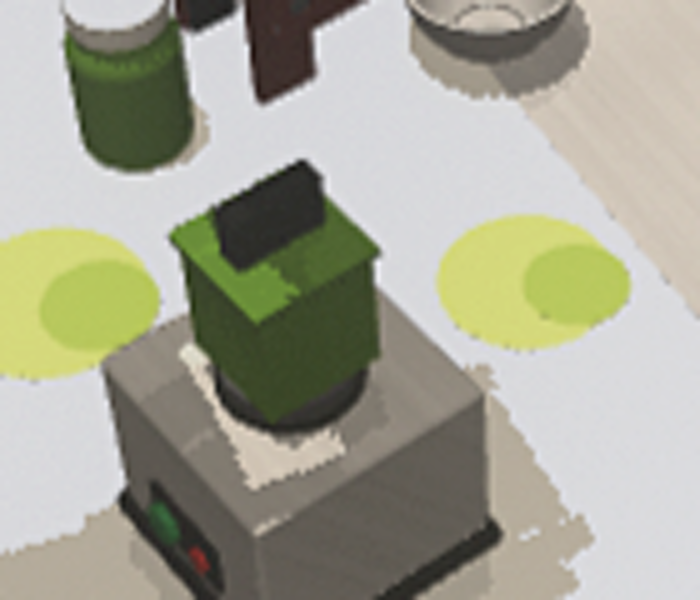

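The lid sits level on the hopper (wrist (240–320, 175–250)); side view shows no gap. One numerical check of angles and seating, then hand in.

Run:
```python
from h import *
c=load('w11'); g=cv2.GaussianBlur(cv2.cvtColor(c['color'],cv2.COLOR_BGR2GRAY),(3,3),0)
for l in cv2.createLineSegmentDetector().detect(g)[0][:,0]:
    p,q=l[:2],l[2:]
    if np.hypot(*(q-p))>40 and 200<p[0]<360 and 110<min(p[1],q[1]) and max(p[1],q[1])<260:
        d=onz(c,q,.195)-onz(c,p,.195); print(p.round(1),q.round(1),round(float(np.arctan2(d[1],d[0])%(np.pi/2)),3))
c=load('s11'); u=lambda p:((p[0]+.5)/5+180-.5,(p[1]+.5)/5+150-.5)
A=[onz(c,u(p),.195)[:2] for p in [(170,237),(380,252),(260,323)]]
print('side plate ctr',((A[0]+A[1])/2).round(4),[np.linalg.norm(A[i]-A[2]).round(4) for i in(0,1)])
c9=load('s9'); B=[onz(c9,u(p),.1892)[:2] for p in [(183,245),(374,258)]]; print('side hopper ctr',((B[0]+B[1])/2).round(4))
t0=load('top0');t=snap('top','t12')
for n,(y0,y1,x0,x1) in dict(jar=(195,235,155,200),bowl=(125,170,170,220),scraper=(115,172,300,370)).items():
    print(n,'mean diff',np.abs(t['color'][y0:y1,x0:x1].astype(int)-t0['color'][y0:y1,x0:x1]).mean().round(2))
```

```text
[229.4 124.4] [271.9 124.2] 0.151
[286.9 253.3] [241.9 250.6] 0.084
[269.6 248.1] [269.5 188.1] 0.141
[289.  188.1] [289.  248.1] 0.154
[316.9 174.7] [241.9 174.8] 0.149
[219.2 183.2] [217.9 133.2] 0.131
[336.9 131.5] [224.4 130.4] 0.139
[341.8 134.3] [336.  243.1] 0.139
[320.9 176.9] [318.4 245.7] 0.142
[240.5 245.7] [238.2 191.8] 0.16
[221.4 243.1] [218.4 181.9] 0.153
[237.8 144.6] [229.7 186.9] 1.498
side plate ctr [ 0.5171 -0.0304] [np.float64(0.06), np.float64(0.0583)]
side hopper ctr [ 0.5186 -0.0296]
jar mean diff 4.64
bowl mean diff 4.31
scraper mean diff 5.89
```

```bash
python3 -c "
from plant import arm
print(arm.sign_off())"
```

```text
the job is handed in; nothing more can be done
None
```

I screwed the hopper down square on its gasket, put the lid on, and handed the job in at about 24 s of the 72 s allowed. No verdict was reported.

- **Hopper:** It tightened after about 1.2 rad of clockwise turn, where the torque rose from about 0.12 to 0.77 N m. I stopped at the square position about 0.8 rad past that. When first let go it sprang back to about 0.045 rad off square, so I gripped it again and turned slightly past. It then measured 0.147 rad against the housing's 0.140 rad.
- **Gasket force:** I never measured the force on the gasket directly. I infer it from the torque felt while turning.
- **Lid:** The plug went in with no resistance, and I pressed the plate onto the rim with about 7 N. In the last pictures it sits level with no visible gap, about 1.5 mm from the hopper's centre by the side camera and turned within about 0.02 rad of the housing.
- **Disagreements:** The cameras disagreed by 1–3 mm on absolute positions, and the wrist and side views by about 1.4 mm on the lid's offset. Both are within the camera calibration and the plug's ±2.5 mm play. A few short edge fits in the last wrist view were off, the worst reading 0.084 rad.
- **Jar, bowl and scraper:** I never went near them. The before-and-after picture comparison showed only small changes (about 4–6 grey levels), which I take to be noise and shadow. I did not re-measure their positions.

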